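# Open the shavings hatch with its lever

### The arm

A 6-joint arm with a two-finger parallel gripper is mounted at the origin on the work surface. World frame = base frame: x ahead of the robot, y to its left, z up, the work surface at z = 0. Lengths are in m, angles in degrees, forces in N, time in s.
With the tool pointing down it reaches from about 0.35 to 1 m from the base axis. Payload 7.1 kg.
Tool frame: the origin (TCP) lies midway between the tips of the shut fingers; the grasp point (between the pads) lies 19 mm behind it; x points along the fingers, y is the direction in which the jaws open and shut, and the axes are right-handed (so a half turn about x gives the same grasp; the last joint's range is limited). The gripper opens to 85 mm and grips with 20 to 120 N. Pads are 22 mm wide; open, the fingers measure 114 mm over their backs; the gripper's body (76 mm by 85 mm) begins 54 mm behind the grasp point. The pads swing forward as they close: fully open they stand 13 mm farther back than shut.
Start: joints at [-65.947, 24.242, 93.386, -0, 62.372, -1.089], TCP at [0.266, -0.566, 0.231] pointing down, gripper open.
Joint ranges: [-172.04, 172.04], [-51.8, 120.97], [4.93, 147.93], [-75.15, 255.16], [6.16, 154.13], [-145.62, 145.62]. Speed limits (degrees/s): [136.94, 136.94, 172.46, 180, 180, 180].

### API

Orientations are given as [roll, pitch, yaw] about the fixed x, y, z axes, in that order (R = Rz(yaw) Ry(pitch) Rx(roll)).
In Python, from bench import env, optics, ticket gives the robot as it stands.
- The arm moves only by the tool send_rows, never from a script. Its argument "series" is a list of rows, each a list of 5 numbers: the opening, from 0 (shut) to 1 (fully open), then the shift along the tool's x, y, z in mm, then the turn about the tool's x in rad. A call has 1 to 20 rows; each row is the pose to reach, as a shift and turn from the pose commanded when the call began, along the tool's axes at that moment; what a row does not reach only later rows make up. A row lasts 1/8 s, in which the tool goes at most 62.5 mm and 10.7 degrees, less where a joint would pass 70% of its speed; a pose out of reach is approached as far as the arm can. A call with a gripper value outside its range is refused whole. The fingers move at their own pace and stop on an object; "squeeze" is the grip in N (left out, the last holds). Time passes only in rows, so rows that repeat a pose let the fingers close. It gives the time, the measured TCP pose, the force and the opening at its end, in the units of the state.
- env.state(): the state, without advancing time (a new reading comes with each control period).
- optics.get_image(name): name is "side" or "top" or "wrist"; returns the picture (420x560x3 uint8, red, green, blue); there is no depth.
- optics.get_calibration(name): a dict with "fx", "fy", "cx", "cy" (pixels), "extrinsics" (4x4, takes a point from world to camera coordinates); the wrist camera has in their place "T_tool_cam" (4x4, takes a point from camera to tool coordinates, whose origin is the TCP and whose axes are the tool frame's). Camera axes: x right, y down, z forward; pixel columns grow to the right and rows downward; lengths in m; the calibration is good to about 2 mm. A picture is of the moment at which its call begins: read the wrist's pose just before it. get_calibration takes no time and is no camera call.
- ticket.hand_in(): hands the job in, once; it reports no verdict.
The state is a dict: "time_s": time; "qpos": joint angles; "joint_vel": joint speeds; "joint_torque": joint torques, N m; "position": TCP position; "ee_rot": TCP orientation; "ft_force": force on the tool from outside, world axes, zero at the start; "wrist_torque": the same for the moment, N m; "width": opening from 0.0 (shut) to 1.0 (fully open).
Only numpy, scipy, OpenCV 4.12 (cv2) and the standard library are available. Lean on these libraries where they do the work, as an engineer would, in place of code of your own. Each camera call takes 0.05 s, during which the arm holds its last target. There are 200 camera calls.

### The job

Push the wooden chock out from under the long end of the lever, sliding it along the bench, then press the lever's tread all the way down to its rubber stop so that the heavy hatch flap stands open, and keep pressing: the program finishes while holding the lever down. Nothing is to be picked up: leave the lever in its cradle, do not touch the flap, and leave the other things on the bench where they are.

Things in the scene. Friction and masses are not known exactly. Their poses are not given: they have to be found in the camera images.
- station: Fixed chute steelwork. Origin on the bench below the resting lever's tread; x runs along the lever from tread to flap, z up. Along x, mm: stop at 120 (30 wide, 39 high), foot plate 100-300 (90 wide), fulcrum cradle 182-258 (60 wide, 83 high; lever pin at x 220, z 65), grey curb box 324-520 (210 wide, 62 high). Nothing fixed below x = 100.
- lever: Loose steel bar, 24 wide, 12 thick, 0.35 kg, its pin resting in the open cradle. Origin on the pin axis; at rest axes as the station's. Long end: to 241 mm from the pin towards station -x, 0.19 rad UP at rest, 0.19 rad DOWN on the stop. Short end bears by a roller under the flap, whose weight holds it so. Pressing the tread takes 3-8 N; let go, it comes back up.
- tread (a point): Middle of the top face of the tread, a flat ribbed plate 50 mm (along the lever) x 44 mm on the lever's long end, 220 mm from the pin. To be pressed from above: about 116 mm above the bench at rest, about 32 mm with the lever on its stop; horizontally it stays over the same spot within 6 mm. It tilts with the lever.
- flap: Heavy dark cast flap, 107 x 170 x 14 mm, about 2 kg, with a low wire handle (not to be used). Origin on its hinge axis at its far edge (station x = 395, z = 62 mm). Level when shut; its near edge rises as the lever goes down, to a tilt of about 0.36 rad with the lever on its stop.
- chock: Loose wooden block, 100 (x) x 70 (y) x 70 mm high, 0.2-0.5 kg, on the bench. Origin: centre of its underside; x along the lever within 0.2 rad. About 25 mm of it is below the lever's tip (some 30 mm of air between), the rest sticks out past the tip. It stops the lever half way. Slides under a few N; both sides are free to 130 mm from the lever's middle line.
- blank: Bystander, not to be disturbed: upright round hardwood blank, 64 mm across, 85 mm high. Origin at the centre of its underside.
- wax_jar: Bystander, not to be disturbed: amber glass jar, 64 mm across, 65 mm high. Origin at the centre of its underside.
- goblet: Bystander, not to be disturbed: turned dark-wood goblet, 60 mm foot, 85 mm high. Origin at the centre of its underside.
- faceplate: Bystander, not to be disturbed: steel ring, 84 mm across, 20 mm high, lying flat. Origin at the centre of its underside.
- bowl: Bystander, not to be disturbed: turned wooden bowl, 110 mm across, 45 mm high. Origin at the centre of its underside.
- mallet: Bystander, not to be disturbed: a wood-handled hammer, 240 mm, lying beside the chute's curb.
Things that resemble listed ones, but are neither listed nor needed, are in the scene too. Leave any green look-alike of the chock alone.

How it is judged (in metres and radians):
On the way, in this order (a step that is already met when the one before it is completed fails the run):
1. the chock has been slid out from under the lever (horizontal distance between chock and station above 0.065 m), for 0.1 s.
2. the fingers press the lever down and the flap stands open (angle between flap's own z axis and vertical above 0.3 rad and contact force between the fingers and lever above 0.5 N), for 0.3 s.
At the end, for the whole second after the job is handed in: Fingers still press the lever (over 0.5 N), steady, pin in its cradle; tread within 14 mm of its lowest height; flap tilted over 0.30 rad (of 0.36); chock upright on the bench, untouched, its centre over 65 mm from the spot under the tread (all of step 2 and height (world z) of tread below 0.047 m and contact force between chock and lever below 0.2 N and contact force between the fingers and chock below 0.2 N and horizontal distance between chock and station above 0.065 m and height (world z) of chock below 0.008 m and angle between chock's own z axis and vertical below 0.1 rad and distance between lever and station below 0.24 m and linear speed of lever below 0.03 m/s and linear speed of chock below 0.02 m/s); the arm keeps its last pose, push and grip.
It fails at once if the chock is lifted off the bench or tipped over (height (world z) of chock above 0.015 m or angle between chock's own z axis and vertical above 0.4 rad).
It fails at once if the lever is lifted out of its cradle (distance of lever from where it was at the start of the episode above 0.015 m).
It fails at once if the robot touches the flap (contact force between any of the fingers, the arm and flap above 0.5 N).
It fails at once if another thing on the bench is shifted by more than 30 mm (distance of any of blank, wax_jar, goblet, faceplate, bowl, mallet from where it was at the start of the episode above 0.03 m).
It fails at once if an upright bystander is tipped (angle between any of blank, wax_jar, goblet, faceplate, bowl's own z axis and vertical above 0.4 rad).
It also fails if it takes over 42 s, if anything falls off the work surface, if the arm or the gripper's body presses on something with over 40 N, if the wrist force passes 120 N, or if a joint passes its speed limit or range.

## Working session

There is one attempt and no reset: what is moved stays moved. The work goes in short steps, Python scripts to look and compute and a tool call to move; the robot and the scene stay as the last step left them, time stands still between calls to the robot, and variables do not carry over. Pictures are saved under pics/ and viewed, about 8 in all and at most 12, crops included, and the job is handed in when it is done.

Besides the shell and the picture viewer there is one more tool, called after "Request:" as name(argument=value, ...), one argument or row to a line, values as JSON. send_rows: Moves the arm, as the interface text tells. Its arguments: {"type":"object","properties":{"series":{"type":"array","items":{"type":"array","items":{"type":"number"}}},"squeeze":{"type":"number"}},"required":["series"]}

```bash
mkdir -p pics; cat > h.py <<'E'
import numpy as np, cv2
from bench import env, optics, ticket
def snap(n,f):
    im=optics.get_image(n); cv2.imwrite('pics/'+f,im[:,:,::-1]); return im
def ray(n,u,v,z):
    c=optics.get_calibration(n); E=np.array(c['extrinsics']); R,t=E[:3,:3],E[:3,3]
    o=-R.T@t; d=R.T@np.array([(u-c['cx'])/c['fx'],(v-c['cy'])/c['fy'],1])
    return o+d*(z-o[2])/d[2]
def proj(n,p):
    c=optics.get_calibration(n); E=np.array(c['extrinsics']); q=E[:3,:3]@np.array(p)+E[:3,3]
    return [c['fx']*q[0]/q[2]+c['cx'],c['fy']*q[1]/q[2]+c['cy']]
E
python3 - <<'E'
from h import *
s=env.state(); print({k:s[k] for k in('time_s','position','ee_rot','ft_force','width')})
snap('top','top0.png'); snap('side','side0.png')
E
```

```text
{'time_s': 0.0, 'position': array([ 0.26534999, -0.56525846,  0.23052358]), 'ee_rot': array([-91.37039627,  89.90886349, 113.77066673]), 'ft_force': array([ 0.37879037,  0.3434691 , -0.10839321]), 'width': 0.9998822633409489}
```

View pics/top0.png

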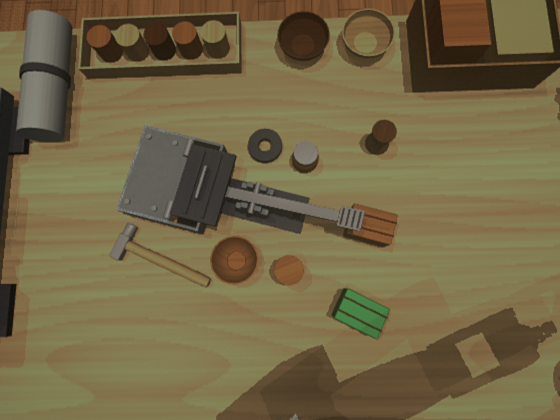

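View pics/side0.png

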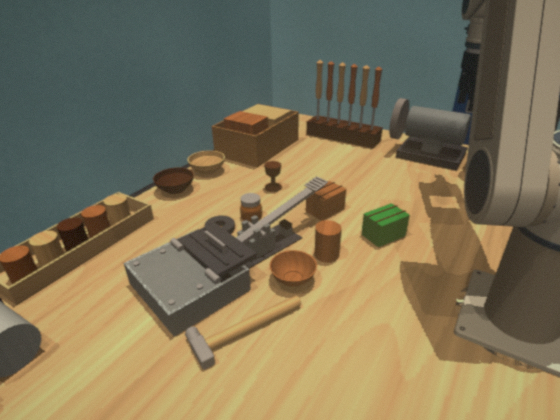

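The top view shows the tread at about (351,218), and the brown chock from 346 to 397 in columns and 205 to 245 in rows. The green decoy is at (361,313), the blank at (289,270), the jar at (305,157) and the goblet at (380,137). The side view agrees, with the chock under the tread near (326,198).

```bash
python3 - <<'E'
from h import *
im=cv2.imread('pics/top0.png')
cr=im[190:260,290:420]; cv2.imwrite('pics/c0.png',cv2.resize(cr,None,fx=6,fy=6,interpolation=cv2.INTER_CUBIC))
for n,u,v,z in [('tread',351,218,.116),('cradle',258,200,.07),('flapL',202,180,.07),('chock',371,225,.07),('green',361,313,.07),('blank',289,270,.085),('jar',305,157,.065),('gob',384,131,.085),('c1',397,214,.07),('c2',391,244,.07)]:
    print(n,ray('top',u,v,z).round(3))
print('axes',(ray('top',381,225,.07)-ray('top',371,225,.07)).round(4))
c=optics.get_calibration('wrist'); print(c)
E
```

```text
tread [ 0.538 -0.123  0.116]
cradle [0.592 0.076 0.07 ]
flapL [0.642 0.203 0.07 ]
chock [ 0.528 -0.173  0.07 ]
green [ 0.341 -0.14   0.07 ]
blank [0.434 0.01  0.085]
jar [ 0.69  -0.033  0.065]
gob [ 0.739 -0.212  0.085]
c1 [ 0.551 -0.231  0.07 ]
c2 [ 0.486 -0.213  0.07 ]
axes [-0.0006 -0.0218  0.    ]
{'fx': 350.6759406884939, 'fy': 350.6759406884939, 'cx': 277.9503231334, 'cy': 205.46121138769809, 'T_tool_cam': array([[ 5.90299977e-04, -3.07067801e-01,  9.51687458e-01,
        -1.42611130e-01],
       [ 9.99999477e-01, -6.13025989e-04, -8.18062910e-04,
         4.60436474e-04],
       [ 8.34609924e-04,  9.51687443e-01,  3.07067278e-01,
        -7.91754680e-02],
       [ 0.00000000e+00,  0.00000000e+00,  0.00000000e+00,
         1.00000000e+00]])}
```

View pics/c0.png

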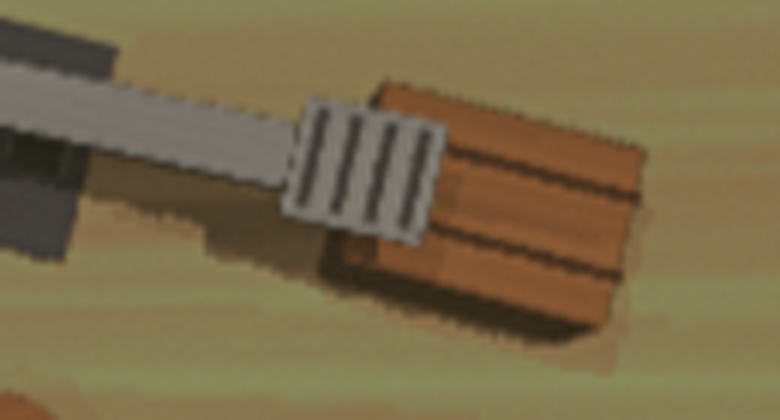

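The crop shows the tread centre at about (350.7,218.2). The chock's top corners are at roughly (388,82), (645,152), (607,325) and (350,255) in crop pixels.

```bash
python3 - <<'E'
from h import *
P=lambda a,b,z: ray('top',290+a/6-.4,190+b/6-.4,z)
T=P(364,169,.116); C=[P(*q,.07) for q in((388,82),(645,152),(607,325))]
cc=(C[0]+C[2])/2; ax=(C[0]-C[1]); print('tread',T,'chock',cc,'L',np.linalg.norm(ax),'W',np.linalg.norm(C[1]-C[2]),'yaw',np.degrees(np.arctan2(ax[1],ax[0])))
piv=ray('top',258,200,.085)
tl=(P(283,212,.112)+P(305,97,.112))/2; tr=(P(422,243,.12)+P(447,124,.12))/2; d=tl-tr; print('tread yaw',np.degrees(np.arctan2(d[1],d[0])))
b=P(0,95,.106)-P(285,155,.11);print('bar yaw',np.degrees(np.arctan2(b[1],b[0])))
from scipy.spatial.transform import Rotation as R
s=env.state();print(R.from_euler('xyz',s['ee_rot'],degrees=True).as_matrix().round(3),s['qpos'])
E
```

```text
tread [ 0.53858181 -0.12120644  0.116     ] chock [ 0.53207971 -0.17569725  0.07      ] L 0.09677299855564403 W 0.06576593271831839 yaw 72.65329275851671
tread yaw 74.75905168366481
bar yaw 75.8623095458997
[[-0.001  0.425 -0.905]
 [ 0.001 -0.905 -0.425]
 [-1.    -0.001 -0.   ]] [-6.59462283e+01  2.42803677e+01  9.34269014e+01  2.47232178e-04
  6.23716408e+01 -1.08635976e+00]
```

Station x points along yaw ≈75.5°. I'll push the chock sideways, away from the robot, with slightly open fingers side by side. The contact is near the chock's outer half and high enough for the gripper body to clear the tread tip.

Request:
send_rows(
  series=[
    [0.25, 0, -25, -32, 0.08],
    [0.25, 0, -60, -77, 0.2],
    [0.25, 0, -97, -124, 0.32],
    [0.25, 0, -134, -171, 0.44],
    [0.25, 0, -171, -218, 0.56],
    [0.25, 0, -208, -265, 0.68],
    [0.25, 0, -245, -312, 0.742],
    [0.25, 0, -275, -350, 0.742],
    [0.25, 0, -275, -350, 0.742],
    [0.25, 0, -275, -350, 0.742],
  ],
)

```text
time_s: 1.35
position: [0.4653, -0.1681, 0.2311]
ee_rot: [21.3, 90.0, -176.0]
ft_force: [0.0, -0.7, -0.8]
width: 0.251
```

```bash
python3 - <<'E'
from h import *
s=env.state();print(s['time_s'],s['position'],s['ee_rot'],s['width'],s['ft_force'])
snap('wrist','w1.png')
E
```

```text
1.35 [ 0.46530993 -0.16811077  0.23110606] [  21.3032107    89.96274347 -176.01434926] 0.2514672708091545 [ 0.04029303 -0.73513763 -0.81187349]
```

View pics/w1.png

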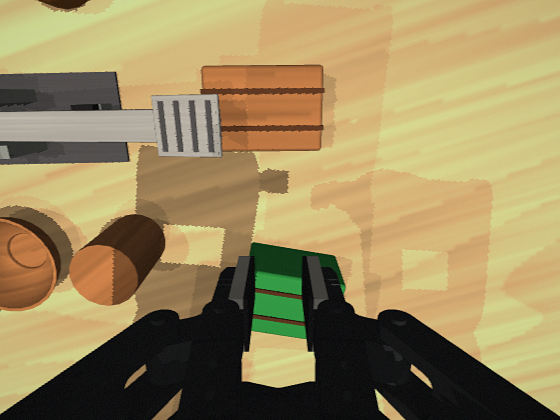

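The wrist view shows the chock top from (202,67) to (322,150), with its edges parallel to the image axes, so the yaw is matched. The tread corners are (152,97), (217,95), (222,157) and (157,157). The green decoy is behind the fingers, well to the robot's side.

```bash
cat >> h.py <<'E'
from scipy.spatial.transform import Rotation as Ro
def wray(s,u,v,z):
    c=optics.get_calibration('wrist'); T=np.eye(4); T[:3,:3]=Ro.from_euler('xyz',s['ee_rot'],degrees=True).as_matrix(); T[:3,3]=s['position']
    M=T@np.array(c['T_tool_cam']); d=M[:3,:3]@np.array([(u-c['cx'])/c['fx'],(v-c['cy'])/c['fy'],1]); o=M[:3,3]
    return o+d*(z-o[2])/d[2]
E
python3 - <<'E'
from h import *
s=env.state()
q=[wray(s,u,v,.07) for u,v in((202,67),(322,66),(322,150))]; print(np.round(q,4)); cc=(q[0]+q[2])/2
t=[wray(s,u,v,z) for u,v,z in((152,97,.112),(217,95,.12),(222,157,.12),(157,157,.112))];T=np.mean(t,0)
print('chock',cc,np.linalg.norm(q[0]-q[1]),np.linalg.norm(q[1]-q[2]),'tread',T)
e=np.array([np.cos(np.radians(75.5)),np.sin(np.radians(75.5))]);d=(cc-T)[:2];print('along',d@e,'lat',d@[e[1],-e[0]])
Rm=Ro.from_euler('xyz',s['ee_rot'],degrees=True).as_matrix(); print('chock in tool',Rm.T@(cc-s['position']),'tread',Rm.T@(T-s['position']))
E
```

```text
[[ 0.5776 -0.1396  0.07  ]
 [ 0.5493 -0.2322  0.07  ]
 [ 0.4839 -0.2144  0.07  ]]
chock [ 0.53075995 -0.17695542  0.07      ] 0.09682621601767695 0.06778251663457273 tread [ 0.53757185 -0.12221813  0.116     ]
along -0.054699340304667415 lat 0.007110192128831627
chock in tool [ 0.16108105 -0.01170649 -0.06520261] tread [ 0.11507272 -0.0659663  -0.05531935]
```

Request:
send_rows(
  series=[
    [0.25, 30, 0, 0, 0],
    [0.25, 75, 0, 0, 0],
    [0.25, 120, 0, 0, 0],
    [0.25, 160, 0, 0, 0],
    [0.25, 179, 0, 0, 0],
    [0.25, 179, 0, 0, 0],
    [0.25, 179, 0, -7, 0],
    [0.25, 179, 0, -14, 0],
    [0.25, 179, 0, -20, 0],
    [0.25, 179, 0, -25, 0],
    [0.25, 179, 0, -30, 0],
    [0.25, 179, 0, -35, 0],
    [0.25, 179, 0, -40, 0],
    [0.25, 179, 0, -45, 0],
  ],
)

```text
time_s: 3.15
position: [0.5047, -0.1801, 0.0518]
ee_rot: [-0.1, 89.5, 162.6]
ft_force: [-16.7, 3.6, 8.6]
width: 0.253
```

```bash
python3 - <<'E'
from h import *
s=env.state();print(s['time_s'],s['position'],s['ee_rot'],s['width'],s['ft_force'])
a=snap('side','s2.png')[130:260,220:400]; b=optics.get_image('top')[170:300,290:470]
cv2.imwrite('pics/c2.png',cv2.resize(np.hstack([a,b]),None,fx=2.2,fy=2.2)[:,:,::-1])
E
```

```text
3.15 [ 0.50472696 -0.18014399  0.05183736] [-9.82383616e-02  8.95038673e+01  1.62628756e+02] 0.2532283979625874 [-16.74494427   3.55246114   8.64159283]
```

View pics/c2.png

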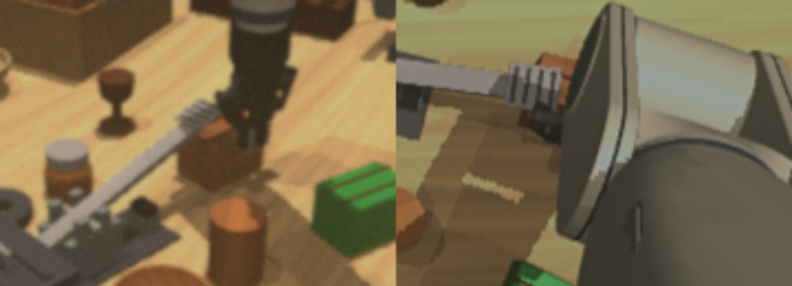

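The tool has moved 45 mm, but the reaction (17 N sideways, 9 N up) is higher than expected. I'll check with a closer crop what is touching before going on.

```bash
python3 - <<'E'
from h import *
a=cv2.imread('pics/side0.png')[150:240,270:370]; b=cv2.imread('pics/s2.png')[150:240,270:370]
cv2.imwrite('pics/c3.png',cv2.resize(np.hstack([a,b]),None,fx=4,fy=4,interpolation=cv2.INTER_CUBIC))
E
```

```text
(no output)
```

View pics/c3.png

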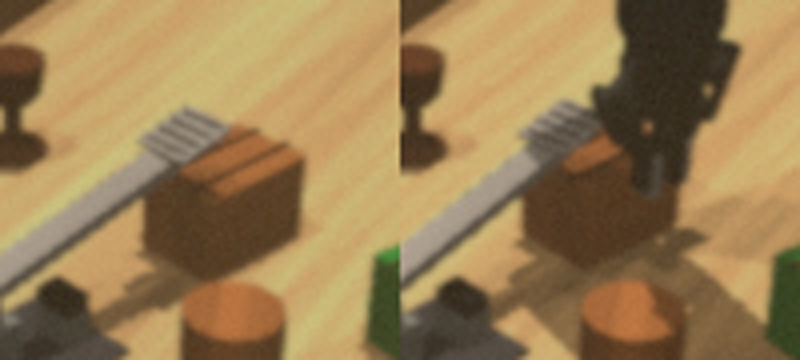

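The tread has shifted sideways by about 5 px between the frames, so a finger knuckle was pushing the lever's tip as well as the chock. I'm backing off now and checking the lever.

Request:
send_rows(
  series=[
    [0.25, 0, 0, 8, 0],
    [0.25, 0, 0, 20, 0],
    [0.25, 0, 0, 35, 0],
    [0.25, -40, 0, 45, 0],
    [0, -100, 0, 45, 0],
    [0, -150, 0, 45, 0],
    [0, -178, 0, 45, 0],
    [0, -178, 0, 45, 0],
    [0, -178, 0, 45, 0],
  ],
)

```text
time_s: 4.38
position: [0.4646, -0.1678, 0.2294]
ee_rot: [-3.8, 89.9, 158.8]
ft_force: [-0.9, 0.1, -0.4]
width: 0.004
```

```bash
python3 - <<'E'
from h import *
s=env.state();print(s['time_s'],s['position'],s['ee_rot'],s['width'],s['ft_force'])
b=snap('side','s3.png')[150:240,270:370,::-1]; w=snap('wrist','w3.png')[40:265,80:380,::-1]
cv2.imwrite('pics/c4.png',np.hstack([cv2.resize(b,(400,360),interpolation=cv2.INTER_CUBIC),cv2.resize(w,(400,300))[:,:] if 0 else cv2.copyMakeBorder(cv2.resize(w,(400,300)),0,60,0,0,cv2.BORDER_CONSTANT)]))
E
```

```text
4.375 [ 0.46459992 -0.16776078  0.22943893] [ -3.83102699  89.92958709 158.79789665] 0.0041056904244924875 [-0.87791195  0.07845896 -0.40931251]
```

View pics/c4.png

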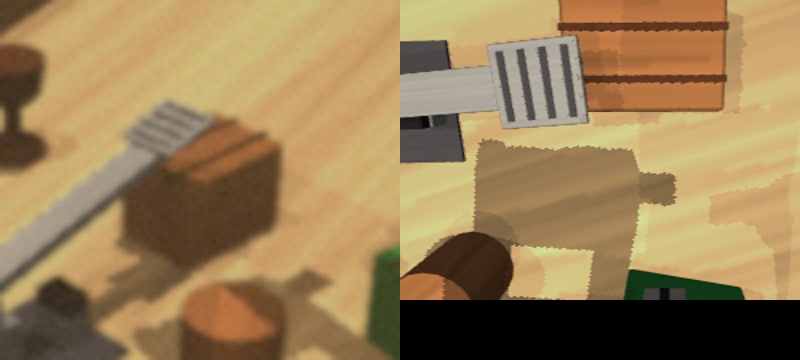

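The lever has yawed a few degrees and stayed there. Its tip followed the chock, and its pin still looks to be in the cradle. I'll measure again from this frame.

```bash
python3 - <<'E'
from h import *
s=env.state()
im=cv2.imread('pics/w3.png'); h=cv2.cvtColor(im,cv2.COLOR_BGR2HSV); m=cv2.inRange(h,(3,120,120),(14,255,255)); m[:, :190]=0; m[150:]=0
n,l,st,ce=cv2.connectedComponentsWithStats(m); i=1+np.argmax(st[1:,4]); print(st[i])
W=lambda x,y,z: wray(s,(x-400)*.75+80,y*.75+40,z)
t=[W(488,45,.112),W(577,36,.12),W(588,122,.12),W(500,128,.112)]; T=np.mean(t,0)
d=(t[0]+t[3]-t[1]-t[2]);print('tread',T,'yaw',np.degrees(np.arctan2(d[1],d[0])))
b=wray(s,80,40+91*.75,.1)-W(494,82,.113);print('bar yaw',np.degrees(np.arctan2(b[1],b[0])))
x,y,w_,h_=st[i][:4]
q=[wray(s,u,v,.07) for u,v in((x,y),(x+w_,y),(x+w_,y+h_))];print(np.round(q,4),'chock',(q[0]+q[2])/2)
E
```

```text
[ 201   62  123   35 3693]
tread [ 0.55295318 -0.12586529  0.116     ] yaw 77.24965641975945
bar yaw 77.71242946851055
[[ 0.5801 -0.1395  0.07  ]
 [ 0.5507 -0.233   0.07  ]
 [ 0.5249 -0.2261  0.07  ]] chock [ 0.55250932 -0.18277004  0.07      ]
```

The pin is unmoved, which agrees with the lever length. The tread is now about 15 mm sideways and the chock about 23 mm. I'll turn the gripper 90° so the knuckles spread along the push direction, clear of the lever, and push with shut fingers.

Request:
send_rows(
  series=[
    [0, 0, 0, -5, -0.17],
    [0, 0, 0, -10, -0.35],
    [0, 0, 0, -15, -0.53],
    [0, 0, -1, -18, -0.71],
    [0, 0, -2, -19, -0.89],
    [0, 0, -2, -19, -1.07],
    [0, 0, -2, -19, -1.25],
    [0, 0, -2, -19, -1.43],
    [0, 0, -2, -19, -1.571],
    [0, 0, -2, -19, -1.571],
    [0, 40, -2, -19, -1.571],
    [0, 85, -2, -19, -1.571],
    [0, 130, -2, -19, -1.571],
    [0, 165, -2, -19, -1.571],
    [0, 177, -2, -19, -1.571],
    [0, 177, -2, -19, -1.571],
  ],
)

```text
time_s: 6.48
position: [0.4839, -0.1717, 0.0528]
ee_rot: [-93.8, 89.9, 158.8]
ft_force: [0.1, 0.2, -0.1]
width: -0.001
```

Request:
send_rows(
  series=[
    [0, 0, 8, 0, 0],
    [0, 0, 16, 0, 0],
    [0, 0, 22, 0, 0],
    [0, 0, 27, 0, 0],
    [0, 0, 32, 0, 0],
    [0, 0, 37, 0, 0],
    [0, 0, 40, 0, 0],
  ],
)

```text
time_s: 7.35
position: [0.5227, -0.1839, 0.0533]
ee_rot: [-153.8, 90.0, 98.8]
ft_force: [-5.0, 1.3, 3.3]
width: -0.001
```

```bash
python3 - <<'E'
from h import *
s=env.state();print(s['time_s'],s['position'],s['ee_rot'],s['qpos'],s['ft_force'])
b=snap('side','s4.png')[150:240,270:370,::-1]
cv2.imwrite('pics/c5.png',cv2.resize(b,(600,540),interpolation=cv2.INTER_CUBIC))
E
```

```text
7.35 [ 0.52274027 -0.18390557  0.05328004] [-153.81012177   89.99941789   98.82886356] [-2.06131780e+01  3.36084781e+01  1.07739902e+02  8.11621284e-04
  3.86519057e+01 -3.25279717e+00] [-5.04947668  1.27775128  3.329558  ]
```

View pics/c5.png

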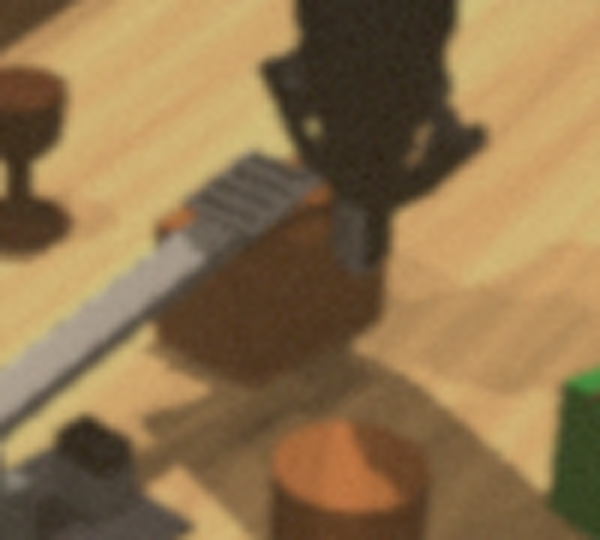

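This push takes 5 N. The tread is still at about (250,195) in the crop, where it was before, and the chock is upright and moving. Continuing 42 mm more.

Request:
send_rows(
  series=[
    [0, 0, 5, 0, 0],
    [0, 0, 10, 0, 0],
    [0, 0, 15, 0, 0],
    [0, 0, 20, 0, 0],
    [0, 0, 25, 0, 0],
    [0, 0, 30, 0, 0],
    [0, 0, 35, 0, 0],
    [0, 0, 39, 0, 0],
    [0, 0, 42, 0, 0],
    [0, 0, 42, 0, 0],
  ],
)

```text
time_s: 8.65
position: [0.563, -0.1965, 0.0533]
ee_rot: [87.8, 90.0, -19.5]
ft_force: [-3.2, 0.1, -0.3]
width: -0.001
```

Request:
send_rows(
  series=[
    [0, 0, -8, 0, 0],
    [0, 0, -20, 0, 0],
    [0, -30, -25, 0, 0],
    [0, -75, -25, 0, 0],
    [0, -120, -25, 0, 0],
    [0, -147, -25, 0, 0],
    [0, -147, -25, 0, 0],
    [0, -147, -25, 0, 0],
  ],
)

```text
time_s: 9.65
position: [0.5377, -0.1885, 0.1995]
ee_rot: [-95.5, 89.9, 157.1]
ft_force: [-0.3, 0.1, -0.2]
width: -0.002
```

```bash
python3 - <<'E'
from h import *
s=env.state();print(s['time_s'],s['position'],s['ee_rot'],s['ft_force'])
w=snap('wrist','w5.png')
E
```

```text
9.65 [ 0.53771482 -0.18852137  0.1994782 ] [-95.54751586  89.93065675 157.09106068] [-0.29779368  0.12864055 -0.17343542]
```

View pics/w5.png

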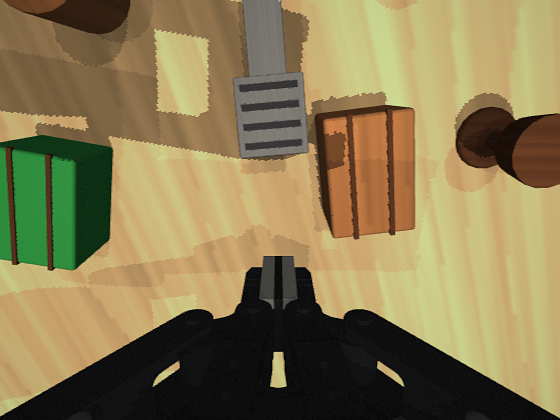

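The chock, with its top at (318–415, 107–238), now stands beside the tread with a gap. The tread corners are (234,81), (302,73), (307,152) and (241,159), and the lever is slightly yawed.

```bash
python3 - <<'E'
from h import *
s=env.state()
t=[wray(s,*q) for q in((234,81,.112),(302,73,.112),(307,152,.12),(241,159,.12))];T=np.mean(t,0)
d=t[0]+t[1]-t[2]-t[3];print('tread',T,np.degrees(np.arctan2(d[1],d[0])))
q=[wray(s,u,v,.07) for u,v in((318,112),(413,107),(415,228),(335,238))];c=np.mean(q,0);print('chock',c,'station d',np.hypot(*(c[:2]-[.538,-.122])))
Rm=Ro.from_euler('xyz',s['ee_rot'],degrees=True).as_matrix(); print('tread in tool',Rm.T@(T-s['position']),'chock near edge lateral in tool',[(Rm.T@(p-s['position']))[1:].round(3) for p in q],[(Rm.T@(p-s['position']))[1:].round(3) for p in t])
E
```

```text
tread [ 0.55293406 -0.12603371  0.116     ] 77.00612102087415
chock [ 0.6125777  -0.19434566  0.07      ] station d 0.103902491137082
tread in tool [ 0.08305186 -0.00382334 -0.06416816] chock near edge lateral in tool [array([ 0.031, -0.065]), array([ 0.101, -0.068]), array([0.114, 0.028]), array([0.048, 0.038])] [array([-0.027, -0.085]), array([ 0.015, -0.09 ]), array([ 0.019, -0.043]), array([-0.023, -0.038])]
```

Chock is 104 mm from the station point and 12–15 mm clear of the tread's edge. Next I move over the tread and press it in steps.

Request:
send_rows(
  series=[
    [0, 0, -2, -20, 0],
    [0, 0, -4, -45, 0],
    [0, 20, -4, -62, 0],
    [0, 50, -4, -64, 0],
    [0, 68, -4, -64, 0],
    [0, 78, -4, -64, 0],
    [0, 84, -4, -64, 0],
    [0, 92, -4, -64, 0],
    [0, 100, -4, -64, 0],
    [0, 108, -4, -64, 0],
    [0, 108, -4, -64, 0],
  ],
)

```text
time_s: 11.08
position: [0.5544, -0.1272, 0.0926]
ee_rot: [75.0, 89.9, -32.4]
ft_force: [-0.6, -2.8, 4.2]
width: -0.001
```

```bash
python3 - <<'E'
from h import *
s=env.state();print(s['time_s'],s['position'],s['ft_force'])
b=snap('side','s6.png')[110:260,180:380,::-1]
cv2.imwrite('pics/c6.png',cv2.resize(b,(800,600),interpolation=cv2.INTER_CUBIC))
E
```

```text
11.075 [ 0.55436509 -0.12722173  0.0925604 ] [-0.56843326 -2.8035264   4.23067424]
```

View pics/c6.png

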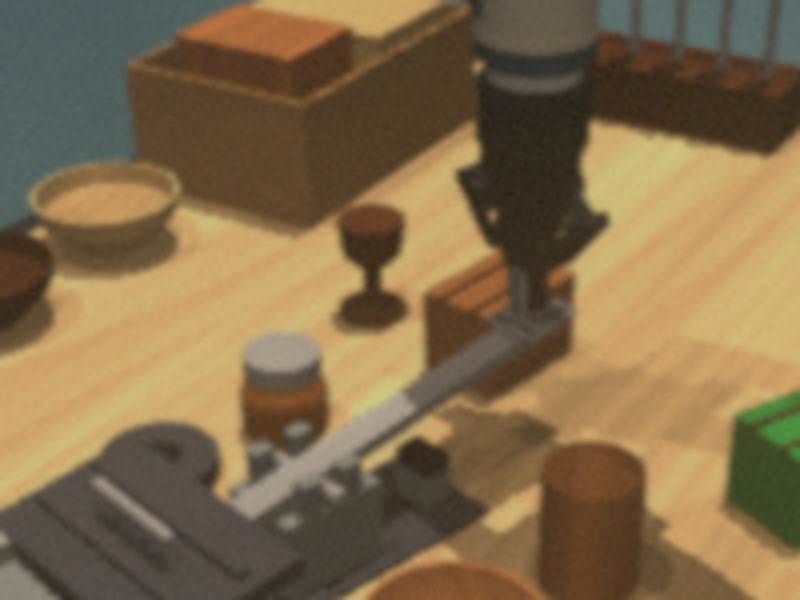

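The fingers are on the tread at about (535,315), the lever is partly down with 4 N on the tool, and the chock stands clear behind it. Continuing down.

Request:
send_rows(
  series=[
    [0, 8, 0, 0, 0],
    [0, 16, 0, 0, 0],
    [0, 24, 0, 0, 0],
    [0, 32, 0, 0, 0],
    [0, 40, 0, 0, 0],
    [0, 47, 0, 0, 0],
    [0, 52, 0, 0, 0],
    [0, 55, 0, 0, 0],
    [0, 55, 0, 0, 0],
  ],
)

```text
time_s: 12.25
position: [0.5539, -0.1261, 0.0372]
ee_rot: [-121.0, 90.0, 131.6]
ft_force: [-1.5, 2.1, 4.7]
width: -0.001
```

Request:
send_rows(
  series=[
    [0, 1, 0, 0, 0],
    [0, 2, 0, 0, 0],
    [0, 3, 0, 0, 0],
    [0, 3, 0, 0, 0],
  ],
)

```text
time_s: 12.75
position: [0.5542, -0.1261, 0.0359]
ee_rot: [161.6, 90.0, 54.2]
ft_force: [-6.6, 5.5, 22.6]
width: 0.0
```

It's on the stop, since force jumped from 5 N to 23 N. I'll ease off by 1 mm, let it settle and check.

Request:
send_rows(
  series=[
    [0, -1, 0, 0, 0],
    [0, -1, 0, 0, 0],
    [0, -1, 0, 0, 0],
    [0, -1, 0, 0, 0],
  ],
)

```text
time_s: 13.25
position: [0.5541, -0.1261, 0.0363]
ee_rot: [171.3, 90.0, 63.9]
ft_force: [-4.3, 4.5, 15.8]
width: 0.003
```

```bash
python3 - <<'E'
from h import *
s=env.state();print(s['time_s'],s['position'],s['ft_force'],abs(s['joint_vel']).max())
b=snap('side','s7.png')[130:320,120:370,::-1]
cv2.imwrite('pics/c7.png',cv2.resize(b,(780,593),interpolation=cv2.INTER_CUBIC))
E
```

```text
13.25 [ 0.55410522 -0.12613519  0.03628563] [-4.28271047  4.52576951 15.8257493 ] 0.10267955492144056
```

View pics/c7.png

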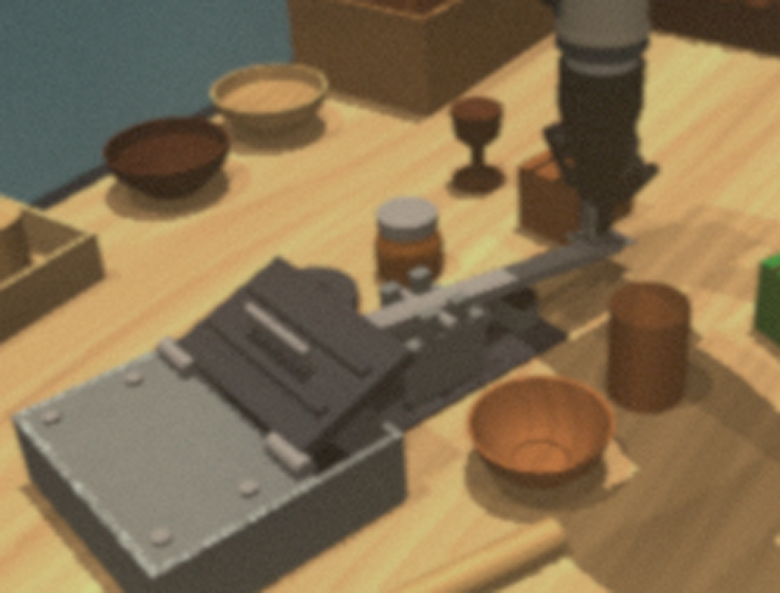

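The flap is well tilted open, and the lever is down on its stop with the fingers on the tread at about (605,240). The chock is upright beside it, and the bystanders are in place. Handing in.

```bash
python3 -c "
from h import *
print(ticket.hand_in()); s=env.state(); print(s['time_s'],s['position'],s['ft_force'])"
```

```text
the job is handed in; nothing more can be done
None
the job is handed in; nothing more can be done
```

I slid the chock out sideways, pressed the lever down to its stop, and handed the job in at about 13.3 s with the fingers still pressing. No verdict was reported, and I couldn't read the state again after handing in.

**Last checks before handing in:**
- **Chock:** it was upright, about 104 mm from the spot under the tread. That leaves a 12–15 mm gap to the tread's edge, by one wrist-camera measurement.
- **Lever:** the fingers were pressing with about 16 N, and the tool tip was at z = 36 mm. The sudden rise in force at that height shows the lever reached its stop.
- **Flap:** it is clearly tilted open in the last side picture, but I didn't measure the angle.
- **Other things:** in the last side picture the jar, goblet, blank, bowl and ring look undisturbed. The mallet is only partly in that view. I compared all of these by eye only.

**What went wrong:** on the first push, a finger knuckle caught the tread and pushed the lever's tip about 15 mm sideways, turning the lever about 4° in its cradle, with about 17 N on the tool. By my measurements the pin stayed in the cradle. I backed off, turned the gripper 90° and pushed again without touching the lever. I left the lever at that slight angle, and it was pressed down that way.

**Not confirmed:** I judged the gripper to be clear of the chock during the final hold by geometry; I didn't measure it.

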